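Fit the idler bearing and hold the chain tensioner off

ROBOT

A 6-joint arm with a two-finger parallel gripper is mounted at the origin on the work surface. World frame = base frame: x ahead of the robot, y to its left, z up, the work surface at z = 0. Lengths are in m, angles in rad, forces in N, time in s.
With the tool pointing down it reaches from about 0.375 to 0.975 m from the base axis. Payload 3.8 kg.
Tool frame: the origin (TCP) lies on the centre line of the jaws, within the pads' length; the fingertips stand 14 mm ahead of it and the grasp point (between the pads) lies 5 mm behind it; z points along the fingers, y is the line along which they close (so a half turn about z gives the same grasp; the last joint's range is limited). The gripper opens to 85 mm and grips with 20 to 120 N. Pads are 22 mm wide; open, the fingers measure 114 mm over their backs; the gripper's body (76 mm by 85 mm) begins 54 mm behind the grasp point. The pads swing forward as they close: fully open they stand 13 mm farther back than shut.
Start: joints at [-1.256, 0.264, 1.604, -0, 1.274, -0.037], TCP at [0.233, -0.634, 0.245] pointing down, gripper open.
Joint ranges: [-2.63, 2.63], [-0.94, 2.18], [0.31, 2.57], [-1.31, 4.45], [0, 2.66], [-2.55, 2.55]. Speed limits (rad/s): [2.57, 2.57, 3.14, 3.14, 3.14, 3.14].

INTERFACE

Orientations are given as a rotation vector (axis times angle).
In Python, from workcell import bot, eyes, spot_in gives the robot as it stands.
- The arm moves only by the tool carry_out, never from a script. Its argument "series" is text: rows parted by semicolons, each of 4 numbers parted by spaces: the shift along the world's x, y, z in m, then the turn about the world's z in degrees. In form: tx ty tz roll; .... A call has 1 to 20 rows; each row shifts and turns the commanded pose from where the row before left it; what a row does not reach is not made up. A row lasts 1/8 s, in which the tool goes at most 62.5 mm and 10.7 degrees, less where a joint would pass 70% of its speed; a pose out of reach is approached as far as the arm can. A call is refused whole if a number of a shift passes 0.0625 or a number of a turn 10.7, either way. A call with a gripper value outside its range is refused whole. "jaw" is the gripper command: -1 is shut, 1 is fully open, values between are in proportion, set as the call begins (left out, the last holds). The fingers move at their own pace and stop on an object; "grip_force" is the grip in N (left out, the last holds). Time passes only in rows, so rows that do not move let the fingers close. It gives the time, the measured TCP pose, the force, the opening and the grip force at its end, in the units of the state.
- bot.read_state(): the state, without advancing time (a new reading comes with each control period).
- eyes.read_camera(name): name is "scene" or "side" or "wrist"; returns (picture, depth): 384x512x3 uint8, blue, green, red; 384x512 float32, m along the optical axis (not along the pixel's ray), 0 where there is no reading.
- eyes.get_calibration(name): a dict with "K" (3x3 intrinsics, pixels), "position" and "rotation" of the camera in the world; the wrist camera has in their place "T_tool_cam" (4x4, takes a point from camera to tool coordinates, whose origin is the TCP and whose axes are the flange's). Camera axes: x right, y down, z forward; pixel columns grow to the right and rows downward; lengths in m; the calibration is good to about 2 mm. A picture is of the moment at which its call begins: read the wrist's pose just before it. get_calibration takes no time and is no camera call.
- bot.finish_job(): hands the job in; it is judged then, once.
Trained networks look in the newest picture that a camera, given by its name, has taken for a name from the list of things; names that differ only in an ending like _2 or _b are one class to them, and where a whole thing is asked for, a point or a joint stands for the part that bears it (a point fixed in the world has none). Each returns a list of dicts, best first, with "score" (0 to 1); they miss things now and then, are a little off and sometimes report something else, mostly with a low value. They report only what shows in the picture. A call takes as long as a camera call. They do not tell look-alikes from the thing itself.
- spot_in(camera, target): "rect" ([centre column, centre row, width, height] in pixels, round what is visible of it).
The state is a dict: "time": time; "q": joint angles; "joint_vel": joint speeds; "joint_torque": joint torques, N m; "tool_pos": TCP position; "tcp_rot": TCP orientation; "wrist_force": force on the tool from outside, world axes, zero at the start; "torque": the same for the moment, N m; "width": opening from 0.0 (shut) to 1.0 (fully open); "grip_force": force on a finger pad.
Only numpy, scipy, OpenCV 4.12 (cv2) and the standard library are available. Lean on these libraries where they do the work, as an engineer would, in place of code of your own. Each camera call takes 0.05 s, during which the arm holds its last target. There are 200 camera calls.

TASK

Fit the 35 mm ball bearing into the bore of the idler wheel on the end of the chain tensioner's arm and press it fully home, flush with the wheel's face. Then swing the tensioner arm outward against its spring, away from the line between the two chain sprockets, right to its stop, and finish while still holding it there with the fingers so that the chain can be laid on: do not let go. Leave the other things on the table where they are.

Things in the scene. Friction and masses are not known exactly. Their poses are not given: they have to be found in the camera images.
- bearing_center (a point): centre of the loose ball bearing to be fitted: a steel ring with black seals, 35 mm outside diameter, 15 mm bore, 14 mm thick, 55 g, lying flat on the table to the right of the drive board; both faces are alike. The point lies half-way up, 7 mm above the table; z is the bearing's axis. It is told from the other round parts by its size.
- bore_mouth (a point): centre of the open top of the idler wheel's bore, level with the wheel's top face, 84 mm above the table; z up out of the bore, x outward along the arm; it moves with the arm. The bore is 36.5 mm wide, with a 2.5 mm chamfer at its mouth, and 14 mm deep, so the bearing is flush when it is on the floor.
- bore_floor (a point): centre of the bore's floor, 14 mm below bore_mouth. Four sprung plastic tongues in the bore wall stop a bearing that is only laid in about 5 to 6 mm deep, 8 to 9 mm proud, perhaps tipped; a push straight down of 5 to 12 N takes it past them, 1 to 3 N on to the floor; they then grip it. One that jams goes down when its high side is pressed. The short stub axle stays clear of it.
- wheel (a point): middle of the grey plastic idler wheel (a chain idler) standing on the end of the tensioner arm, 74 mm above the table: hub 52 mm across and 20 mm high (64 to 84 mm above the table), toothed rim 78 mm across and 7 mm thick half-way up. It does not turn.
- pivot (a point): axis of the arm's pivot, 59 mm above the table (mid-thickness of the arm's bar); z up, x along the arm to the idler wheel, whose axis is 130 mm away. The pivot body (48 mm across) with its coil spring stands below the arm on a steel hanger plate; a nut on top reaches 73 mm above the table.
- bar_mid (a point): point on the centre line of the arm's flat aluminium bar, 70 mm from the pivot axis, mid-thickness, 59 mm above the table; axes as pivot. The bar is 28 mm wide and 10 mm thick with at least 30 mm free below it, and bare from 45 to 90 mm from the pivot. A 9 mm pin stands beside it at each end of the swing, 36 mm from the pivot, 68 mm high.
- tensioner (a joint): angle of the tensioner arm, rad: 0 at rest, leaning in to the line between the sprockets; grows as it swings outward (clockwise from above, the wheel moving away from the robot) to its stop at 0.70. The spring resists with 0.48 N m at 0 and 0.90 N m at the stop (13 N at 70 mm from the pivot, 7 N at the wheel's axis) and swings the arm back when let go.
- board: plywood drive board screwed to the table, 300 (x) by 460 (y) by 18 mm; origin under its centre, z up. In its frame: pivot at (60, -130) mm, gear motor with a 17-tooth sprocket at (-30, -140), 32-tooth sprocket 136 mm across at (-30, 140); nothing on it is above 100 mm. The arm runs along +y, leaning 0.35 rad to -x at rest and 0.35 rad to +x at the stop.
- small_bearing: bystander: a smaller ball bearing, 26 mm across, 9 mm thick, lying flat; origin under its centre
- washer: bystander: a large flat steel washer, 50 mm across, 4 mm thick; origin under its centre
- wrench: bystander: a 150 mm wrench lying on the board on the side towards the robot; origin at its underside
- screwdriver: bystander: a 190 mm screwdriver lying on the table to the right; origin at its underside
- cup: bystander: a clear plastic cup, 80 mm across, 110 mm high; origin under its centre
- tape: bystander: a roll of paper tape lying flat, 104 mm across, 36 mm high; origin under its centre
Mind the look-alikes: they are no part of the job. What is shaped like the part that bears bearing_center but green or purple is not meant.

How it is judged:
By the outcome, as a careful person would: the job done as asked, in the order asked, and still so for the second after the job is handed in, while the arm keeps its last pose, push and grip.
It also fails if it takes over 58 s, if anything falls off the work surface, if the arm or the gripper's body presses on something with over 40 N, if the wrist force passes 120 N, or if a joint passes its speed limit or range.

## Working session

There is one attempt and no reset: what is moved stays moved. The work goes in short steps, Python scripts to look and compute and a tool call to move; the robot and the scene stay as the last step left them, time stands still between calls to the robot, and variables do not carry over. Pictures are saved under pics/ and viewed, at most 10 in all, crops included, and the job is handed in when it is done.

Besides the shell and the picture viewer there is one more tool, called after "Call:" in YAML: its name, and indented under it one key for each argument. carry_out: Moves the arm, as the interface text tells. Its arguments: {"type":"object","properties":{"series":{"type":"string"},"jaw":{"type":"number"},"grip_force":{"type":"number"}},"required":["series"]}

```bash
mkdir -p pics; cat > h.py <<'E'
from workcell import bot, eyes, spot_in
import numpy as np, cv2
from scipy.spatial.transform import Rotation as R
def cam(name):
    s=bot.read_state(); im,d=eyes.read_camera(name); c=eyes.get_calibration(name)
    K=np.array(c["K"])
    if name=="wrist":
        T=np.eye(4);T[:3,:3]=R.from_rotvec(s["tcp_rot"]).as_matrix();T[:3,3]=s["tool_pos"]
        T=T@np.array(c["T_tool_cam"])
    else:
        T=np.eye(4);r=np.array(c["rotation"]);T[:3,:3]=r if r.shape==(3,3) else R.from_rotvec(r).as_matrix();T[:3,3]=c["position"]
    return im,d,K,T
def at_z(K,T,u,v,z):
    r=T[:3,:3]@np.linalg.inv(K)@[u,v,1]; return T[:3,3]+r*(z-T[2,3])/r[2]
def cloud(d,K,T):
    v,u=np.mgrid[:d.shape[0],:d.shape[1]]
    p=np.stack([(u-K[0,2])/K[0,0]*d,(v-K[1,2])/K[1,1]*d,d],-1)
    P=p@T[:3,:3].T+T[:3,3]; P[d==0]=np.nan; return P
def px(K,T,p):
    q=K@(T[:3,:3].T@(np.array(p)-T[:3,3])); return q[:2]/q[2]
E
python3 - <<'E'
from h import *
ims=[]
for n in("scene","wrist"):
    im,d,K,T=cam(n); P=cloud(d,K,T)
    ims.append(im)
    print(n,T.round(3).tolist(),K[0,0])
    for t in ("bearing_center","wheel","small_bearing","washer","board","bar_mid","pivot","cup","tape","screwdriver"):
        try:
            for r in spot_in(n,t)[:3]:
                u,v,w,h=r["rect"]; print(t,round(r["score"],2),np.round(r["rect"]).tolist(),P[int(min(v,383)),int(min(u,511))].round(3))
        except Exception as e: print(t,e)
cv2.imwrite("pics/a.png",cv2.resize(ims[0],(780,585)));cv2.imwrite("pics/b.png",ims[1])
print(bot.read_state())
E
```

```text
scene [[0.815, 0.361, -0.454, 1.019], [0.579, -0.538, 0.612, -0.774], [-0.023, -0.762, -0.647, 0.772], [0.0, 0.0, 0.0, 1.0]] 461.72764005429
bearing_center 0.82 [214.0, 284.0, 13.0, 17.0] [ 0.595 -0.339  0.015]
bearing_center 0.74 [273.0, 268.0, 20.0, 19.0] [ 0.662 -0.224  0.001]
bearing_center 0.61 [238.0, 258.0, 18.0, 19.0] [ 0.589 -0.252  0.014]
wheel 0.56 [331.0, 158.0, 30.0, 49.0] [0.615 0.117 0.065]
small_bearing 0.69 [178.0, 266.0, 10.0, 15.0] [ 0.493 -0.341  0.006]
small_bearing 0.46 [331.0, 158.0, 31.0, 46.0] [0.617 0.118 0.066]
small_bearing 0.21 [286.0, 142.0, 29.0, 31.0] [0.447 0.169 0.026]
washer 0.51 [211.0, 236.0, 22.0, 17.0] [ 0.488 -0.223 -0.001]
board 0.84 [316.0, 165.0, 161.0, 128.0] [0.567 0.132 0.014]
board 0.7 [210.0, 237.0, 25.0, 19.0] [ 0.491 -0.226  0.001]
bar_mid 0.86 [331.0, 159.0, 30.0, 49.0] [0.618 0.117 0.063]
pivot 0.82 [330.0, 158.0, 25.0, 47.0] [0.611 0.119 0.063]
cup 0.64 [179.0, 313.0, 45.0, 70.0] [ 0.586 -0.436  0.026]
tape 0.74 [256.0, 321.0, 58.0, 58.0] [ 0.711 -0.354  0.   ]
screwdriver 0.79 [110.0, 256.0, 86.0, 13.0] [ 0.36  -0.409  0.018]
wris
[... 274 characters left out ...]
'time': 1.1, 'q': array([-1.25590147e+00,  2.63882824e-01,  1.60403363e+00,  1.38962505e-06,
        1.27371549e+00, -3.69103524e-02]), 'joint_vel': array([-1.46023916e-04, -1.46544104e-03,  9.83349926e-04,  2.83655110e-04,
       -9.17102466e-04,  8.26721290e-05]), 'joint_torque': array([ 2.69580036e-03, -5.15069318e+01, -3.67729104e+01,  4.23000629e-04,
        7.24839156e-04,  1.90878971e-06]), 'tool_pos': array([ 0.23258405, -0.63363497,  0.24527311]), 'tcp_rot': array([-3.09307631e+00, -5.49761454e-01,  6.48546177e-06]), 'wrist_force': array([ 0.71314682, -0.87121113, -0.61887383]), 'torque': array([ 0.03633188, -0.03230103,  0.02109535]), 'grip_force': 0.0, 'width': 1.0030672379564691}
```

View pics/a.png

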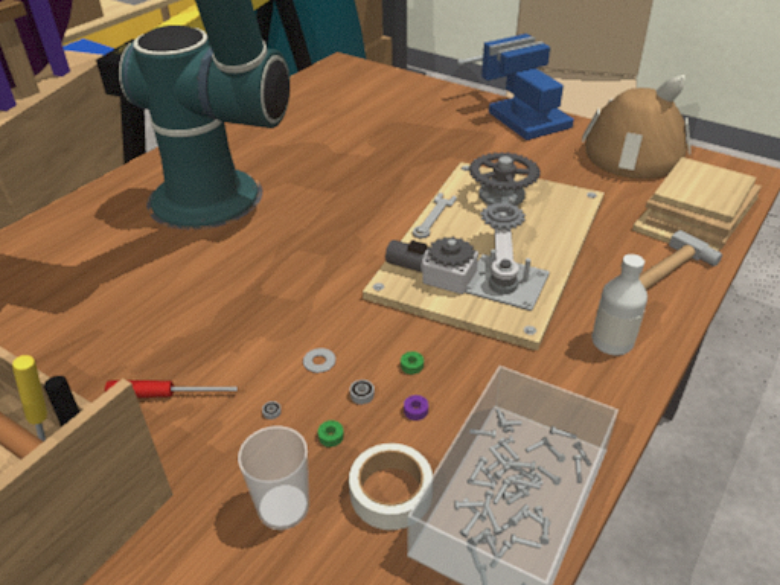

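View pics/b.png

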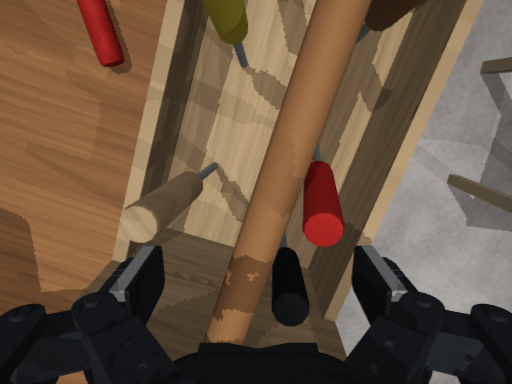

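The candidates for bearing_center, in scene pixels, are grey (238,258), green (214,284), green (271,238), purple (273,268) and the smaller grey one (178,266). The grey one at (238,258) fits: it is the larger steel-and-black one, at about (0.589, -0.252). I'll move above it and confirm with a wrist crop.

Call:
carry_out:
  series: "0.034 0.038 0 4.7;0.034 0.038 0 4.7;0.034 0.038 0 4.7;0.034 0.038 0 4.7;0.034 0.038 0 4.7;0.034 0.038 0 4.7;0.034 0.038 0 4.7;0.034 0.038 0 4.7;0.034 0.038 -0.01 4.7;0.034 0.038 -0.01 4.7;0 0 0 0;0 0 0 0"
  jaw: 0.2
  grip_force: 30

```text
time: 2.6
tool_pos: [0.5725, -0.2537, 0.2252]
tcp_rot: [2.617, 1.738, -0.001]
wrist_force: [0.0, -0.4, 0.4]
width: 0.601
grip_force: 0.0
```

```bash
python3 - <<'E'
from h import *
im,d,K,T=cam("wrist"); P=cloud(d,K,T)
for t in ("bearing_center","small_bearing"):
    for r in spot_in("wrist",t)[:5]:
        u,v,w,h=r["rect"]; print(t,round(r["score"],2),np.round(r["rect"],1).tolist(),at_z(K,T,u,v,.012).round(4))
cv2.imwrite("pics/c.png",im)
im,d,K,T=cam("side"); print(T.round(3).tolist(),K[0,0]);cv2.imwrite("pics/d.png",im)
for t in ("wheel","board"):
    for r in spot_in("side",t)[:5]: print(t,r)
s=bot.read_state();print(s["time"],s["tool_pos"],s["tcp_rot"],s["width"],s["q"])
E
```

```text
bearing_center 0.97 [258.6, 62.4, 38.3, 35.3] [ 0.6143 -0.1579  0.012 ]
bearing_center 0.95 [268.4, 157.4, 35.2, 36.1] [ 0.5869 -0.2503  0.012 ]
bearing_center 0.55 [301.8, 218.7, 33.8, 30.8] [ 0.5952 -0.3309  0.012 ]
small_bearing 0.74 [232.3, 255.8, 20.5, 24.2] [ 0.5025 -0.3431  0.012 ]
[[-0.878, -0.238, 0.416, 0.072], [-0.479, 0.448, -0.755, 0.736], [-0.007, -0.862, -0.507, 0.634], [0.0, 0.0, 0.0, 1.0]] 446.6194227529678
wheel {'rect': [172.7, 231.4, 35.0, 49.1], 'score': 0.59}
board {'rect': [163.9, 292.8, 233.5, 180.4], 'score': 0.9}
2.9 [ 0.57211222 -0.25468112  0.22568188] [2.61839140e+00 1.73497770e+00 3.02766427e-04] 0.6013784077660778 [-4.58532994e-01  1.85110407e-01  1.73607601e+00 -1.19542871e-04
  1.21983010e+00 -5.80762129e-02]
```

View pics/c.png

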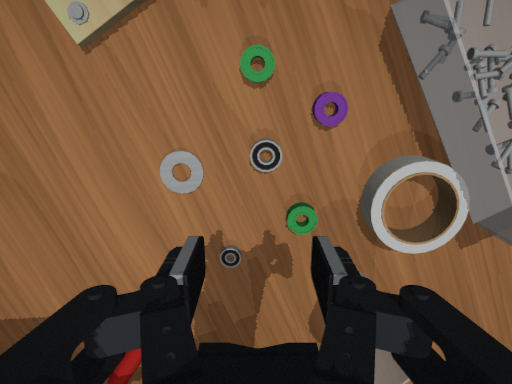

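View pics/d.png

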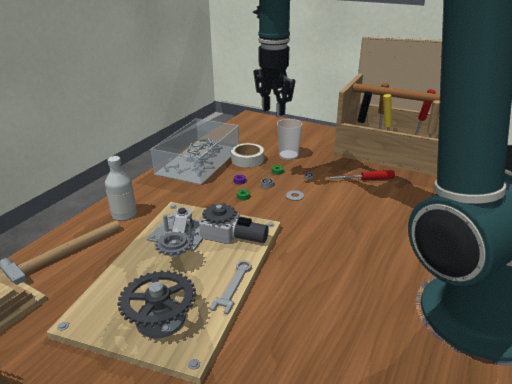

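The wrist image shows the grey bearing at (266,156), green look-alikes at (258,63) and (302,219), a purple one at (330,109), the small bearing at (230,257) and the washer at (182,172). The side image shows the idler wheel at (173,231). I'll take an enlarged crop and a precise fit.

```bash
cat >> h.py <<'E'
def ring(im,K,T,c,r,z,smax=60):
    hsv=cv2.cvtColor(im,cv2.COLOR_BGR2HSV); m=(hsv[...,1]<smax).astype(np.uint8)
    k=np.zeros_like(m);cv2.circle(k,(int(c[0]),int(c[1])),r,1,-1); m&=k
    cs,_=cv2.findContours(m,cv2.RETR_EXTERNAL,cv2.CHAIN_APPROX_NONE); q=max(cs,key=cv2.contourArea)
    h=cv2.convexHull(q)[:,0].astype(float); w=np.array([at_z(K,T,u,v,z)[:2] for u,v in h],np.float32)
    (x,y),rad=cv2.minEnclosingCircle(w); return x,y,rad,cv2.contourArea(q)
E
python3 - <<'E'
from h import *
im,d,K,T=cam("wrist"); P=cloud(d,K,T)
print(ring(im,K,T,(266,156),28,.014), ring(im,K,T,(230,257),22,.009))
p=P[140:172,250:282]; m=p[...,2]>.009; print(m.sum(),np.nanmedian(p[m],0),np.nanmin(p[m],0),np.nanmax(p[m],0))
cv2.imwrite("pics/e.png",cv2.resize(im[40:290,140:390],(600,600),interpolation=cv2.INTER_CUBIC))
# scene: board corners and wheel/pivot cloud
for n in("scene","side"):
    im,d,K,T=cam(n);P=cloud(d,K,T).reshape(-1,3)
    b=P[(abs(P[:,2]-.018)<.003)&(P[:,0]>.3)&(P[:,0]<.85)&(P[:,1]>-.2)&(P[:,1]<.45)]
    print(n,len(b),cv2.minAreaRect(b[:,:2].astype(np.float32)))
    for lo,hi in((.079,.088),(.069,.077)):
        w=P[(P[:,2]>lo)&(P[:,2]<hi)&(P[:,0]>.52)&(P[:,0]<.75)&(P[:,1]>-.1)&(P[:,1]<.2)]
        print(lo,len(w),np.median(w,0) if len(w) else 0, w.min(0) if len(w) else 0,w.max(0) if len(w) else 0)
E
```

```text
(0.5850741267204285, -0.24630782008171082, 0.01825045794248581, 803.0) (0.4989978075027466, -0.3435601592063904, 0.01498155016452074, 349.5)
685 [ 0.58472261 -0.24704985  0.01464459] [ 0.56775947 -0.26398521  0.0092236 ] [ 0.60189281 -0.22975477  0.01739929]
scene 6589 ((0.6148326396942139, 0.11421826481819153), (0.6283223032951355, 0.47007766366004944), 89.9865951538086)
0.079 288 [0.57432773 0.14923923 0.08171223] [ 0.52485332 -0.00584919  0.07901875] [0.61574242 0.19813038 0.0879972 ]
0.069 283 [0.58268325 0.06376539 0.07495508] [ 0.52302875 -0.00597282  0.0690413 ] [0.67522258 0.19742657 0.07699413]
side 14720 ((0.6585780382156372, 0.10842278599739075), (0.459398090839386, 0.635821521282196), 10.018566131591797)
0.079 274 [0.5710092  0.16069844 0.08229271] [0.54541162 0.02172062 0.07913633] [0.60939591 0.19968371 0.08799163]
0.069 687 [0.56083483 0.06736715 0.07520436] [ 0.52260411 -0.00257009  0.06900246] [0.65523558 0.1999189  0.07699955]
```

View pics/e.png

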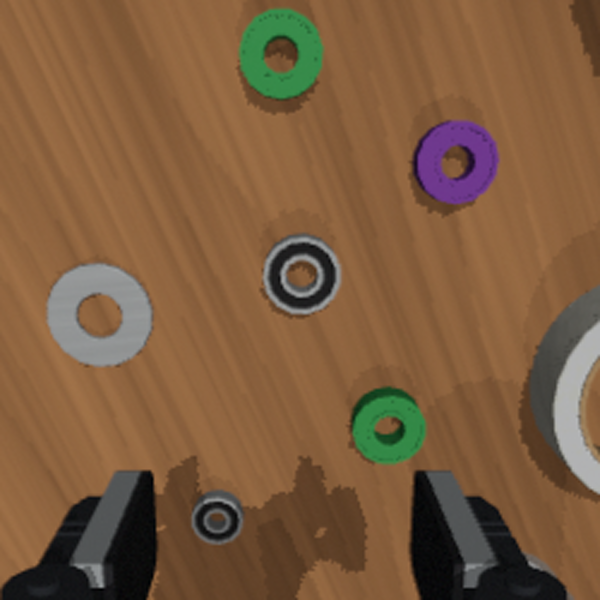

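The enlarged crop confirms the target: the steel ring with black seals at crop (301,275), radius about 18 mm, at (0.585, -0.247), with its top at 14 mm. Next I'll measure the fingertip reach in the tool frame while descending.

Call:
carry_out:
  series: "0.0065 0.004 -0.04 0;0.006 0.004 -0.04 0;0 0 -0.04 0;0 0 -0.03 0;0 0 0 0;0 0 0 0"
  jaw: 0.1

```text
time: 3.8
tool_pos: [0.5859, -0.2462, 0.0766]
tcp_rot: [2.616, 1.736, 0.001]
wrist_force: [-0.0, -0.3, -0.1]
width: 0.55
grip_force: 0.0
```

```bash
python3 - <<'E'
from h import *
im,d,K,T=cam("wrist"); P=cloud(d,K,T)
s=bot.read_state(); Rm=R.from_rotvec(s["tcp_rot"]).as_matrix(); Q=(P-s["tool_pos"])@Rm
print(s["tool_pos"],s["width"],s["time"])
m=(abs(Q[...,1])<.06)&(abs(Q[...,1])>.015)&(abs(Q[...,0])<.025)&(P[...,2]>.025)
q=Q[m]; print(len(q)); 
for sg in(1,-1):
    a=q[q[:,1]*sg>0]; print(sg,len(a),np.percentile(a[:,2],[50,90,98,100]).round(4),a[a[:,2]>a[:,2].max()-.003].mean(0).round(4))
p=Q[(P[...,2]>.010)&(P[...,2]<.018)&(np.hypot(Q[...,0],Q[...,1])<.03)]; print("bearing in tool",len(p),p.min(0),p.max(0))
cv2.imwrite("pics/f.png",im)
E
```

```text
[ 0.58648136 -0.24641097  0.07732873] 0.5455966909394171 3.85
32718
1 16358 [-0.0513 -0.0246 -0.0005  0.0117] [-0.0012  0.0235  0.0099]
-1 16360 [-0.0517 -0.0245 -0.0008  0.0114] [-0.0013 -0.0235  0.0097]
bearing in tool 1938 [-0.01870489 -0.01833968  0.06018721] [0.01651318 0.01568407 0.06726607]
```

View pics/f.png

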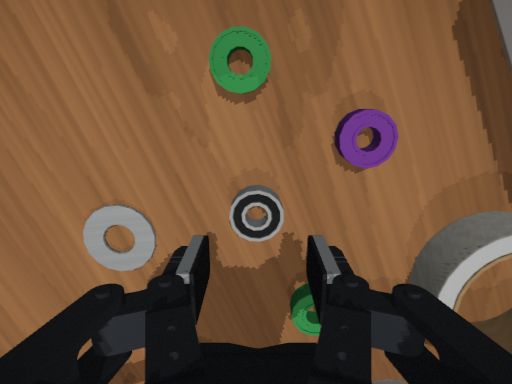

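The picture shows the bearing at (257,213), centred between the open fingers. I'll descend and grip its upper half.

Call:
carry_out:
  series: "-0.0005 -0.001 -0.025 0;0 0 -0.02 0;0 0 -0.012 0;0 0 0 0;0 0 0 0"

```text
time: 4.47
tool_pos: [0.5851, -0.2469, 0.0188]
tcp_rot: [2.617, 1.737, 0.001]
wrist_force: [-0.5, 0.6, 0.1]
width: 0.55
grip_force: 0.0
```

Call:
carry_out:
  series: "0 0 0 0;0 0 0 0;0 0 0 0;0 0 0 0;0 0 0 0"
  jaw: -0.6
  grip_force: 40

```text
time: 5.1
tool_pos: [0.5856, -0.2471, 0.0195]
tcp_rot: [2.616, 1.736, 0.002]
wrist_force: [-0.4, -0.2, 5.8]
width: 0.384
grip_force: 40.3
```

Call:
carry_out:
  series: "0 0 0.03 0;0 0 0.06 0;0 0.02 0.06 5;0 0.045 0.06 5;0 0.045 0.02 5;0 0.045 0 5;0 0.045 0 5;0 0.045 0 5;0 0.045 0 5;0 0.027 0 5;0 0 0 0;0 0 0 0"

```text
time: 6.6
tool_pos: [0.5842, 0.0621, 0.237]
tcp_rot: [-1.866, -2.527, 0.002]
wrist_force: [0.3, -0.5, -0.6]
width: 0.381
grip_force: 39.9
```

```bash
python3 - <<'E'
from h import *
im,d,K,T=cam("wrist"); P=cloud(d,K,T)
s=bot.read_state();print(s["time"],s["tool_pos"],s["tcp_rot"],s["width"],s["grip_force"],s["q"])
for t in ("wheel","bar_mid"):
    for r in spot_in("wrist",t)[:3]:
        u,v,w,h=r["rect"]; print(t,round(r["score"],2),np.round(r["rect"],1).tolist(),at_z(K,T,u,v,.074).round(4))
cv2.imwrite("pics/g.png",cv2.resize(im,(768,576)))
np.savez("w.npz",im=im,d=d,K=K,T=T,tp=s["tool_pos"],tr=s["tcp_rot"])
E
```

```text
6.65 [0.58432862 0.0617511  0.23713001] [-1.86669526e+00 -2.52643662e+00  1.50075262e-03] 0.3821276637163728 39.88422989845276 [ 6.31874430e-02  1.05713086e-01  1.80503020e+00 -5.39561911e-04
  1.23172876e+00 -2.34756292e-01]
wheel 0.91 [295.1, 108.1, 93.5, 211.9] [0.5978 0.131  0.074 ]
bar_mid 0.84 [295.4, 107.2, 91.9, 207.8] [0.5978 0.1318 0.074 ]
```

View pics/g.png

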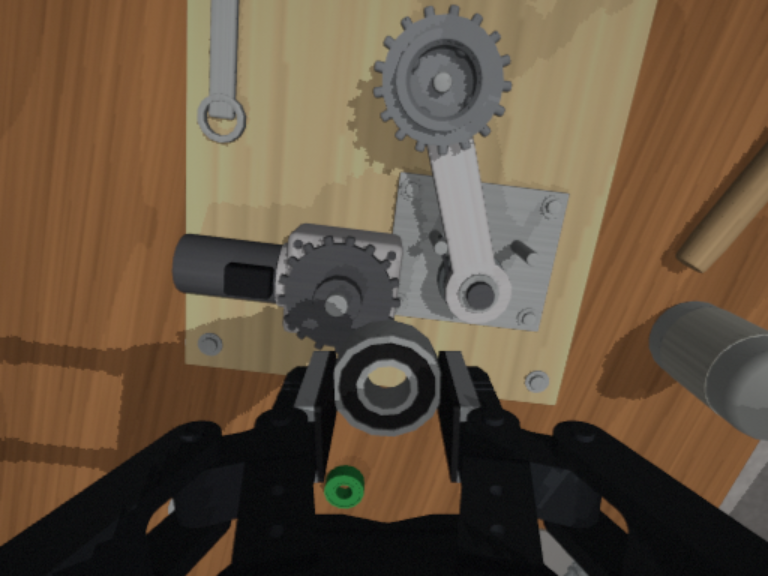

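The wheel's bore is at pixel (295,52), the pivot nut is at (320,195), and the bearing is level in the pads. I'll compute the positions from depth.

```bash
python3 - <<'E'
from h import *
from scipy.optimize import least_squares
f=np.load("w.npz");d,K,T=f["d"],f["K"],f["T"];P=cloud(d,K,T)
def reg(u0,u1,v0,v1,lo,hi):
    p=P[v0:v1,u0:u1].reshape(-1,3); return p[(p[:,2]>lo)&(p[:,2]<hi)]
w=reg(235,355,0,115,.080,.090); print(len(w),np.median(w[:,2]))
h=cv2.convexHull(w[:,:2].astype(np.float32))[:,0]
r=least_squares(lambda p:np.hypot(h[:,0]-p[0],h[:,1]-p[1])-p[2],[*h.mean(0),.026],loss="soft_l1",f_scale=.001); print("hub",r.x,len(h))
w2=reg(235,355,0,115,.072,.080); (c,rad)=cv2.minEnclosingCircle(w2[:,:2].astype(np.float32)); print("rim",c,rad)
n=reg(300,340,175,215,.068,.078); print("nut",len(n),np.median(n,0),(n.min(0)+n.max(0))/2)
b=reg(270,340,100,170,.060,.068); print("bar",len(b),np.median(b,0))
x=r.x; pv=((n.min(0)+n.max(0))/2)[:2]; print("len",np.hypot(*(x[:2]-pv)),"ang",np.degrees(np.arctan2(*(x[:2]-pv)[::-1])))
Rm=R.from_rotvec(f["tr"]).as_matrix(); Q=(P-f["tp"])@Rm
q=Q[215:295,215:300].reshape(-1,3); q=q[(abs(q[:,1])<.015)&(abs(q[:,0])<.025)&(q[:,2]>-.02)&(q[:,2]<.03)]
print("held",len(q),q.min(0),q.max(0),np.median(q,0))
k=q[q[:,2]<np.median(q[:,2])+.003]; print("x mid",(k[:,0].min()+k[:,0].max())/2, np.polyfit(k[:,0],k[:,2],1),np.polyfit(k[:,1],k[:,2],1))
ty=Rm[:,1];print("tool x",Rm[:,0],"ty",ty,np.degrees(np.arctan2(ty[1],ty[0])))
a=Q[(abs(Q[...,1])>.0165)&(abs(Q[...,1])<.045)&(abs(Q[...,0])<.02)&(P[...,2]>.15)]; print("tip",np.percentile(a[:,2],[90,99,100]))
E
```

```text
2032 0.0847885507353292
hub [0.58224227 0.17208641 0.03268604] 22
rim (0.5827594995498657, 0.17181998491287231) 0.03909868374466896
nut 303 [0.64710254 0.06034232 0.07388946] [0.6474294  0.05983824 0.07188929]
bar 2165 [0.61702361 0.11164327 0.06513549]
len 0.12980374025581953 ang 120.14549653830072
held 4008 [-0.01766111 -0.014998    0.00265835] [0.01778333 0.01495631 0.01955399] [0.00208654 0.00012456 0.00530292]
x mid 6.111118011134682e-05 [0.00636301 0.00514744] [0.00352266 0.00515243]
tool x [-2.93727046e-01  9.55889292e-01 -2.90167601e-04] ty [ 0.95588896  0.29372665 -0.00097364] 17.081205718859117
tip [-0.02031178  0.00370384  0.01697529]
```

The wheel is at (0.5826, 0.1719) and the pivot at (0.6474, 0.0598). Their distance is 129.8 mm against 130 expected, and the rim radius is 39.1 mm against 39. The bar's angle is 120°, and the bearing is held level and centred with its bottom 19.4 mm ahead of the TCP.

Call:
carry_out:
  series: "-0.001 0.035 -0.01 4;-0.001 0.04 -0.03 4;0 0.035 -0.035 4;0 0 -0.025 1;0 0 -0.012 0;0 0 0 0;0 0 0 0"

```text
time: 7.62
tool_pos: [0.5837, 0.1721, 0.127]
tcp_rot: [1.568, 2.72, 0.002]
wrist_force: [-0.6, 0.6, -0.9]
width: 0.382
grip_force: 39.9
```

```bash
python3 - <<'E'
from h import *
s=bot.read_state();print(s["tool_pos"],[0.5826-s["tool_pos"][0],.1719-s["tool_pos"][1]],s["wrist_force"])
E
```

```text
[0.58374951 0.17211122 0.12699042] [np.float64(-0.0011495112834152277), np.float64(-0.00021122090848704755)] [-0.55960515  0.64352432 -0.93988559]
```

Call:
carry_out:
  series: "-0.001 0 -0.01 0;0 0 -0.008 0;0 0 -0.005 0;0 0 -0.003 0;0 0 -0.002 0;0 0 0 0;0 0 0 0"

```text
time: 8.5
tool_pos: [0.5819, 0.1727, 0.0978]
tcp_rot: [1.567, 2.722, 0.001]
wrist_force: [0.8, -0.8, 0.0]
width: 0.38
grip_force: 40.0
```

Call:
carry_out:
  series: "0 0 0 0;0 0 0 0;0 0 0 0;0 0 0.03 0;0 0 0.04 0;0 -0.01 0.03 0;0 0 0 0;0 0 0 0"
  jaw: 0.1

```text
time: 9.5
tool_pos: [0.581, 0.1626, 0.1967]
tcp_rot: [-1.567, -2.722, 0.001]
wrist_force: [-0.4, 0.0, 0.3]
width: 0.549
grip_force: 0.0
```

```bash
cat > chk.py <<'E'
from h import *
import sys
im,d,K,T=cam("wrist"); P=cloud(d,K,T)
s=bot.read_state();print(s["time"],s["tool_pos"],s["width"])
w=np.array([float(a) for a in sys.argv[1:3]]); m=np.hypot(P[...,0]-w[0],P[...,1]-w[1])
rm=P[(m<.06)&(P[...,2]>.071)&(P[...,2]<.0795)]; c,r=cv2.minEnclosingCircle(rm[:,:2].astype(np.float32)); print("rim",c,r)
m=np.hypot(P[...,0]-c[0],P[...,1]-c[1])
hub=P[(m>.0215)&(m<.0255)];print("hub z",np.nanmedian(hub[:,2]))
b=P[(m<.0165)&(m>.009)]; b=b[b[:,2]>.06]
A=np.c_[b[:,:2]-c,np.ones(len(b))]; k=np.linalg.lstsq(A,b[:,2],rcond=None)[0]; print("bearing z,slopes",k[2],k[:2],len(b))
u,v=px(K,T,[*c,.084]); u,v=int(u),int(v)
cv2.imwrite("pics/"+sys.argv[3],cv2.resize(im[max(0,v-75):v+75,max(0,u-100):u+100],(800,600)))
E
python3 chk.py .5826 .1719 i.png
```

```text
9.55 [0.58050605 0.16253695 0.19586883] 0.5515319572695119
rim (0.5825815200805664, 0.1718103140592575) 0.039046261459589005
hub z 0.2389429193666796
bearing z,slopes 0.19284334506992096 [-4.12957801  5.06197102] 4221
```

View pics/i.png

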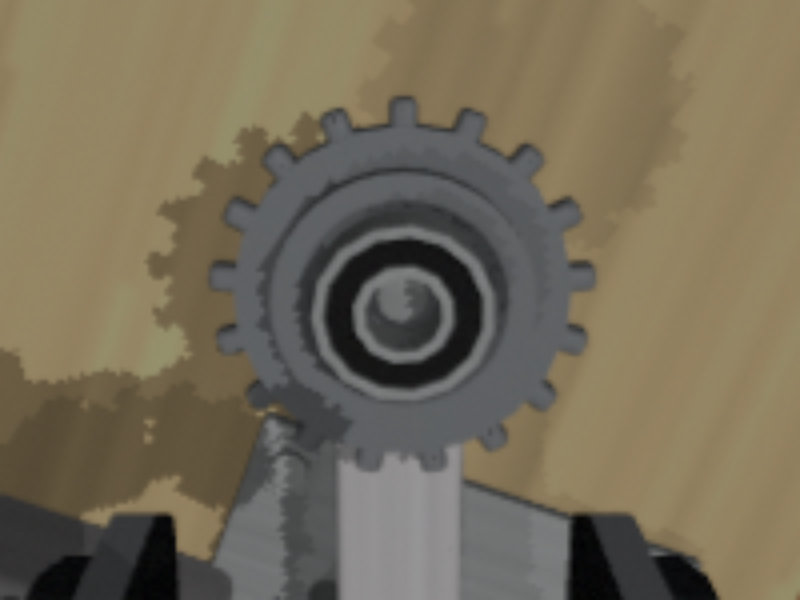

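The bearing sits level in the bore mouth, proud, at crop (403,313). I'll close the fingers and press it straight down.

Call:
carry_out:
  series: "0.002 0.009 -0.03 0;0 0 -0.03 0;0 0 -0.02 0;0 0 0 0;0 0 0 0;0 0 0 0"
  jaw: -1

```text
time: 10.3
tool_pos: [0.5847, 0.1719, 0.1191]
tcp_rot: [1.566, 2.721, 0.003]
wrist_force: [0.5, -0.3, 0.1]
width: 0.002
grip_force: 0.0
```

Call:
carry_out:
  series: "0 0 -0.005 0;0 0 -0.003 0;0 0 -0.003 0;0 0 -0.002 0;0 0 0 0;0 0 0 0"

```text
time: 11.05
tool_pos: [0.5841, 0.1718, 0.1051]
tcp_rot: [1.567, 2.722, 0.001]
wrist_force: [0.5, 0.3, 3.2]
width: 0.0
grip_force: 1.7
```

Call:
carry_out:
  series: "0 0 -0.002 0;0 0 -0.002 0;0 0 -0.002 0;0 0 -0.002 0;0 0 0 0;0 0 0 0"

```text
time: 11.8
tool_pos: [0.5837, 0.1716, 0.098]
tcp_rot: [1.567, 2.723, 0.0]
wrist_force: [-3.0, -0.2, 10.5]
width: 0.003
grip_force: 5.5
```

Call:
carry_out:
  series: "0 0 -0.002 0;0 0 0 0;0 0 0 0"

```text
time: 12.18
tool_pos: [0.5849, 0.1723, 0.0979]
tcp_rot: [1.566, 2.721, 0.004]
wrist_force: [-4.4, 0.7, 18.3]
width: -0.001
grip_force: 8.9
```

Force now rises without further motion, so the bearing is on the floor. I'll retract and check.

Call:
carry_out:
  series: "0 0 0.002 0;0 0 0.02 0;0 -0.01 0.04 0;0 -0.02 0.04 0;0 0 0 0;0 0 0 0"
  jaw: 0.2

```text
time: 12.92
tool_pos: [0.5831, 0.1415, 0.1964]
tcp_rot: [-1.567, -2.722, 0.001]
wrist_force: [-0.2, 0.7, -0.6]
width: 0.601
grip_force: 0.0
```

```bash
sed -i 's/P=cloud(d,K,T)$/P=cloud(d,K,T); P[P[...,2]>.12]=np.nan/' chk.py; python3 chk.py .5826 .1719 j.png
python3 - <<'E'
from h import *
s=bot.read_state();t=R.from_rotvec(s["tcp_rot"]).as_matrix()[:,1];print(np.degrees(np.arctan2(t[1],t[0])),s["q"])
E
```

```text
12.975 [0.58252427 0.14152478 0.19542289] 0.5983155758781069
rim (0.5827828049659729, 0.17163534462451935) 0.03921253979206085
hub z 0.08515723255907406
bearing z,slopes 0.08455089384527022 [0.00222391 0.00049681] 1018
30.149911867408417 [ 1.96685779e-01  1.59985767e-01  1.82305389e+00  1.93377739e-04
  1.16100797e+00 -3.29605624e-01]
```

View pics/j.png

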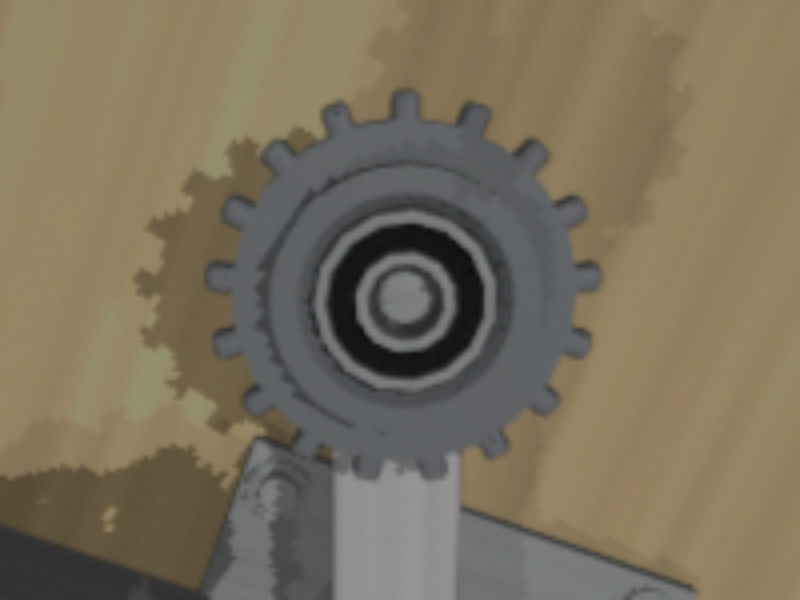

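Flush and level: bearing z 84.6 mm against the hub's 85.2 mm. Next I'll straddle the bar 68 mm from the pivot at (0.613, 0.119); tool y already points at 30°, across the bar.

Call:
carry_out:
  series: "0.016 -0.012 0 0;0.015 -0.011 -0.03 0;0 0 -0.035 0;0 0 -0.015 0;0 0 0 0;0 0 0 0"

```text
time: 13.72
tool_pos: [0.6156, 0.1188, 0.1177]
tcp_rot: [1.566, 2.722, 0.002]
wrist_force: [0.3, 0.6, 0.5]
width: 0.598
grip_force: 0.0
```

Call:
carry_out:
  series: "-0.002 0 -0.02 0;0 0 -0.02 0;0 0 -0.014 0;0 0 -0.007 0;0 0 0 0;0 0 0 0"

```text
time: 14.48
tool_pos: [0.6132, 0.1187, 0.0561]
tcp_rot: [1.567, 2.722, 0.001]
wrist_force: [-0.4, -0.5, 0.5]
width: 0.601
grip_force: 0.0
```

Call:
carry_out:
  series: "0 0 0 0;0 0 0 0;0 0 0 0;0 0 0 0;0 0 0 0"
  jaw: -0.6
  grip_force: 50

```text
time: 15.1
tool_pos: [0.6134, 0.1188, 0.0566]
tcp_rot: [1.566, 2.722, 0.002]
wrist_force: [-0.2, 0.3, 5.9]
width: 0.314
grip_force: 50.7
```

```bash
python3 - <<'E'
from h import *
s=bot.read_state();p=s["tool_pos"][:2]; v=np.array([.6474,.0598]); r=p-v
print(s["tool_pos"],s["wrist_force"],np.hypot(*r),np.degrees(np.arctan2(r[1],r[0])))
L=np.hypot(*r);a0=np.arctan2(r[1],r[0]); 
for st in (8,8): pass
a=a0-np.radians(np.arange(0,49,4)); q=np.c_[v[0]+L*np.cos(a),v[1]+L*np.sin(a)]; print(np.diff(q,axis=0).round(4).tolist())
E
```

```text
[0.613411   0.11879707 0.05658062] [-0.22233968  0.25582547  5.87169117] 0.06808749006527258 119.94681610610564
[[0.0042, 0.0022], [0.0043, 0.0019], [0.0045, 0.0016], [0.0046, 0.0013], [0.0046, 0.001], [0.0047, 0.0007], [0.0047, 0.0003], [0.0048, -0.0], [0.0047, -0.0003], [0.0047, -0.0007], [0.0046, -0.001], [0.0046, -0.0013]]
```

The grip on the bar reads about 27 mm. I'll swing outward (clockwise) along the arc.

Call:
carry_out:
  series: "0.0042 0.0022 0 -4;0.0043 0.0019 0 -4;0.0045 0.0016 0 -4;0.0046 0.0013 0 -4;0.0046 0.001 0 -4;0.0047 0.0007 0 -4;0.0047 0.0003 0 -4;0.0048 0 0 -4;0.0047 -0.0003 0 -4;0 0 0 0;0 0 0 0"

```text
time: 16.48
tool_pos: [0.6538, 0.1277, 0.0566]
tcp_rot: [2.329, 2.108, 0.0]
wrist_force: [-2.9, 0.5, 7.7]
width: 0.314
grip_force: 51.0
```

```bash
cat > ang.py <<'E'
from h import *
s=bot.read_state();p=s["tool_pos"][:2]; r=p-np.array([.6474,.0598]);t=R.from_rotvec(s["tcp_rot"]).as_matrix()[:,1]
print(s["time"],s["tool_pos"],s["wrist_force"],s["torque"],np.hypot(*r),"ang",np.degrees(np.arctan2(r[1],r[0])),"ty",np.degrees(np.arctan2(t[1],t[0])),s["grip_force"],s["width"])
im,d,K,T=cam("side"); P=cloud(d,K,T)
cv2.imwrite("pics/%d.png"%(s["time"]*100),im)
m=P[(abs(P[...,2]-.0755)<.004)&(np.hypot(P[...,0]-.67,P[...,1]-.188)<.07)]
if len(m): print(len(m),cv2.minEnclosingCircle(m[:,:2].astype(np.float32)))
E
python3 ang.py
```

```text
16.475 [0.65379699 0.1277479  0.05657964] [-2.85965794  0.474744    7.74948348] [0.25989432 0.30220418 0.67819955] 0.06824836074060456 ang 84.62171102463265 ty -5.721766522348134 50.98734140396118 0.31365594596759505
369 ((0.6616109609603882, 0.17424476146697998), 0.056315355002880096)
```

Call:
carry_out:
  series: "0.0047 -0.0007 0 -4;0 0 0 0;0 0 0 0"

```text
time: 16.9
tool_pos: [0.6584, 0.1271, 0.0566]
tcp_rot: [2.402, 2.025, 0.0]
wrist_force: [-2.8, 0.8, 7.1]
width: 0.319
grip_force: 51.0
```

Call:
carry_out:
  series: "0.0023 -0.0005 0 -2;0 0 0 0;0 0 0 0"

```text
time: 17.27
tool_pos: [0.6595, 0.1267, 0.0565]
tcp_rot: [-2.435, -1.983, 0.003]
wrist_force: [-5.7, 2.0, 10.1]
width: 0.315
grip_force: 52.5
```

```bash
python3 ang.py
```

```text
17.275 [0.6595377  0.12669547 0.05654373] [-5.72364336  1.9672091  10.09644001] [0.2354248  0.84565081 0.89597109] 0.06798769758779008 ang 79.71597625342868 ty -11.676996440382139 52.4744313955307 0.31471136529646276
373 ((0.6661864519119263, 0.17337411642074585), 0.05578113719820976)
```

Call:
carry_out:
  series: "0.003 -0.0006 0 -1;0 0 0 0;0 0 0 0;0 0 0 0"

```text
time: 17.82
tool_pos: [0.6598, 0.1266, 0.0565]
tcp_rot: [-2.448, -1.962, 0.01]
wrist_force: [-14.2, 3.7, 15.2]
width: 0.313
grip_force: 56.5
```

```bash
python3 ang.py; python3 - <<'E'
import cv2,glob
f=sorted(glob.glob("pics/1[0-9]*.png"))[-1]; im=cv2.imread(f); cv2.imwrite("pics/k.png",cv2.resize(im[130:330,60:320],(780,600)))
E
```

```text
17.825 [0.65975939 0.12663087 0.05646496] [-14.18001425   3.68552737  15.21327842] [0.44566528 1.91346125 1.5330628 ] 0.06796410582075299 ang 79.52236263511912 ty -12.565936094992182 56.460465296404436 0.31334012817874735
370 ((0.6640509366989136, 0.17497782409191132), 0.055846795439720154)
```

View pics/k.png

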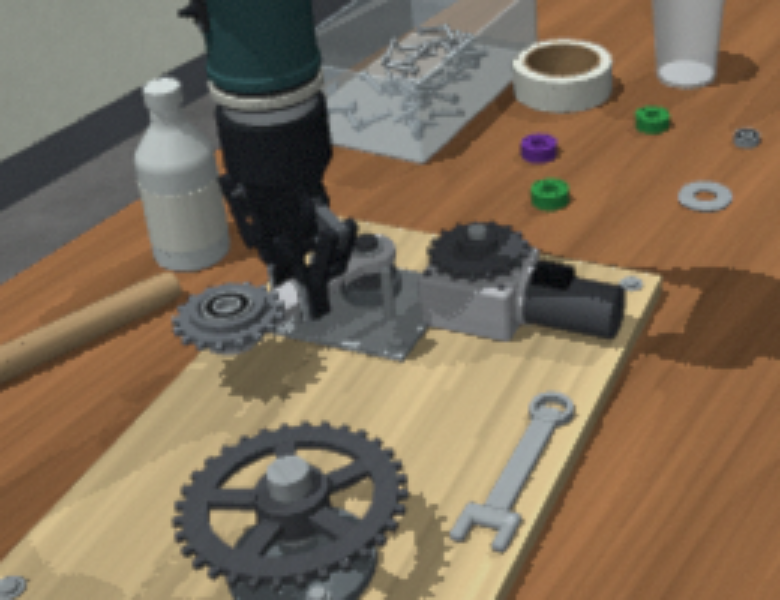

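The picture shows the arm swung out, the bearing flush in the wheel at (228,303), and the fingers on the bar. The sweep is 40.4° (0.70 rad), and the force tripled with almost no movement, so the arm is against its stop. I'll hand in while still gripping.

```bash
python3 -c "
from workcell import bot; print(bot.finish_job())"
```

```text
the job is handed in; nothing more can be done
None
```

The bearing is pressed flush into the idler wheel, and the tensioner arm was still gripped against its outward stop when I handed the job in at about 18 s; the hand-in gave no verdict.

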